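# Clamp a punch in an eccentric clamp with a slipping handle

## Task

Stand the square-footed punch upright, flat on the floor of the nest of the little bench clamp. Then turn the clamp's handle clockwise (seen from above) by its upright post, gently, until the punch is tight and you feel the handle begin to slip, and stop turning there; leave the punch clamped and the other things where they are.

Things in the scene. Friction and masses are not known exactly. Their poses are not given: they have to be found in the camera images.
- punch_mid (a point): the square-footed steel punch, loose, upright on the bench: foot 40 x 40 mm, 26 mm high, with a square shank 14 x 14 mm, 55 mm high, in its middle, faces parallel to the foot's; 81 mm high in all, about 0.4 kg. Point: on its axis half-way up, 14.5 mm above the foot's top. x, y square to the faces, z up. (A look-alike with a round foot and shank stands on the bench too: leave it.)
- fixture: the clamp, fixed to the bench: grey base plate 170 x 130 mm, 12 mm thick. Origin: on the bench, right below the upright axis of cam and handle; x points from this axis to the nest, y to the left, z up. As the handle turns clockwise the round off-centre cam swells towards +x and presses the punch's foot on the fence.
- hub (a point): top of the round clutch hub on the handle's axis, 91 mm above the bench, hub radius 18 mm; the cam (22 mm radius, off-centre by 10 mm) is below it. Between the handle and the cam is a friction clutch: once the punch is tight the cam stays and the handle slips on round at a steady force.
- nest (a point): where the punch's foot goes: a point on the nest's floor, 42 mm along the fixture's x from the axis, 12 mm above the bench; axes as the fixture's. Two side blocks (22 mm high) leave 46 mm across y; slack cam and fence (26 mm high, at +x) leave about 46 mm or more along x. The fence's setting differs by a few mm each time, so the angle at which the punch gets tight is unknown.
- post (a point): middle of the black upright round post on the end of the handle's flat lever: 16 mm diameter, 21 mm of it above and 21 mm below this point, then the lever. It runs on a level circle of 120 mm radius about the hub, on the robot's side. Clockwise, 0.6 to 1.6 rad to tight. Force at the post in motion: turning free 2 to 3 N, slip about 7 N (less when stopped); over 25 N on the handle harms it. It stays where it is left.
- clutch_plate (a joint): lift of the clutch's top plate on the hub, m: 0 at the start, then 2 mm per rad that the handle slips on the cam. A good stop is after 0.05 to 0.35 rad of slip (0.1 to 0.7 mm, or 6 to 42 mm at the post); the reading is coarse
Things that resemble listed ones, but are neither listed nor needed, are in the scene too. Leave any purple or yellow look-alike of the part that bears punch_mid alone.

How it is judged:
By the outcome, as a careful person would: the job done as asked, in the order asked, and still so for the second after the job is handed in, with the robot touching nothing.
It also fails if it takes over 72 s, if anything falls off the work surface, if the arm or the gripper's body presses on something with over 40 N, if the wrist force passes 120 N, or if a joint passes its speed limit or range.

## Robot

A 6-joint arm with a two-finger parallel gripper is mounted at the origin on the work surface. World frame = base frame: x ahead of the robot, y to its left, z up, the work surface at z = 0. Lengths are in mm, angles in rad, forces in N, time in s.
With the tool pointing down it reaches from about 350 to 975 mm from the base axis. Payload 7.1 kg.
Tool frame: the origin (TCP) lies at the very end of the fingers, on their centre line; the grasp point (between the pads) lies 19 mm behind it (ctrl.grasp_offset is the distance from the TCP to the grasp point, in mm); z points along the fingers, y is the line along which they close (so a half turn about z gives the same grasp; the last joint's range is limited). The gripper opens to 88 mm and grips with 3 to 60 N. Pads are 20 mm wide; open, the fingers measure 115 mm over their backs; the gripper's body (75 mm by 178 mm) begins 61 mm behind the grasp point.
Start: joints at [-1.251, 0.423, 1.63, -0, 1.089, -0.019], TCP at [207.739, -589.448, 222.675] pointing down, gripper open.
Joint ranges: [-3, 3], [-0.9, 2.11], [0.09, 2.58], [-1.31, 4.45], [0.11, 2.69], [-2.54, 2.54]. Speed limits (rad/s): [2.39, 2.39, 3.01, 3.14, 3.14, 3.14].

## Interface

Orientations are given as a rotation vector (axis times angle).
In Python, from workcell import ctrl, viewer, ticket, models gives the robot as it stands.
- The arm moves only by the tool play_rows, never from a script. Its arguments are lists of equal length, an entry for each row: "dp": the shift along the world's x, y, z in mm, a list of three; "yaw": the turn about the world's z in degrees. In form: {"dp": [[tx, ty, tz], ...], "yaw": [yaw, ...]}. A call has 1 to 8 rows; each row shifts and turns the commanded pose from where the row before left it; what a row does not reach is not made up. A row lasts 1/12 s, in which the tool goes at most 41.7 mm and 7.16 degrees, less where a joint would pass 70% of its speed; a pose out of reach is approached as far as the arm can. A call is refused whole if a number of a shift passes 41.7 or a number of a turn 7.16, either way. A call with a gripper value outside its range is refused whole. "gripper" is the closure, from 0 (fully open) to 1 (shut), set as the call begins (left out, the last holds). The fingers move at their own pace and stop on an object; the grip force is fixed at half the most. Time passes only in rows, so rows that do not move let the fingers close. It gives the time, the measured TCP pose, the force, the opening and the grip force at its end, in the units of the state.
- ctrl.get_obs(): the state, without advancing time (a new reading comes with each control period).
- viewer.get_image(name): name is "scene" or "top" or "wrist"; returns a dict with "pixels" (480x640x3 uint8, red, green, blue), "range_z" (480x640 float32, mm along the optical axis (not along the pixel's ray), 0 where there is no reading), "fx", "fy", "cx", "cy" (pixels), "dist_coeffs" ([k1, k2, p1, p2, k3] as OpenCV has them; the pictures are not rectified), "T" (4x4, takes a point from camera to world coordinates); the wrist camera has in their place "hand_eye" (4x4, takes a point from camera to tool coordinates, whose origin is the TCP and whose axes are the flange's). Camera axes: x right, y up, looking along -z (the intrinsics and any distortion apply to the point x, -y, -z); pixel columns grow to the right and rows downward; lengths in mm; the calibration is good to about 2 mm. A picture is of the moment at which its call begins: read the wrist's pose just before it.
- ticket.close_job(): hands the job in; it is judged then, once.
Trained networks look in a picture, given as the dict that the camera call returned (one of the last four; its "shot" number tells which), for a name from the list of things; names that differ only in an ending like _2 or _b are one class to them, and where a whole thing is asked for, a point or a joint stands for the part that bears it (a point fixed in the world has none). Each returns a list of dicts, best first, with "conf" (0 to 1); they miss things now and then, are a little off and sometimes report something else, mostly with a low value. They report only what shows in the picture. A call takes as long as a camera call. They do not tell look-alikes from the thing itself.
- models.look_for(picture, name): "bbox" ([centre column, centre row, width, height] in pixels, round what is visible of it).
- models.landmark_of(picture, name): "location" ([column, row] in pixels: a listed point, or the origin of a listed thing).
The state is a dict: "t": time; "qpos": joint angles; "qvel": joint speeds; "joint_torque": joint torques, N m; "ee_pos": TCP position; "orientation": TCP orientation; "ft_force": force on the tool from outside, world axes, zero at the start; "moment": the same for the moment, N m; "width": finger opening in mm; "grasp_force": force on a finger pad.
Only numpy, scipy, OpenCV 4.12 (cv2) and the standard library are available. Lean on these libraries where they do the work, as an engineer would, in place of code of your own. Each camera call takes 0.05 s, during which the arm holds its last target. There are 200 camera calls.

## Working session

There is one attempt and no reset: what is moved stays moved. The work goes in short steps, Python scripts to look and compute and a tool call to move; the robot and the scene stay as the last step left them, time stands still between calls to the robot, and variables do not carry over. Pictures are saved under pics/ and viewed, at most 10 in all, crops included, and the job is handed in when it is done.

Besides the shell and the picture viewer there is one more tool, called after "Request:" as name(argument=value, ...) on one line, values as JSON. play_rows: Moves the arm, as the interface text tells. Its arguments: {"type":"object","properties":{"dp":{"type":"array"},"yaw":{"type":"array"},"gripper":{"type":"number"}},"required":["dp","yaw"]}

```bash
mkdir -p pics; cat > h.py <<'E'
import numpy as np, cv2
from workcell import ctrl, viewer, ticket, models
from scipy.spatial.transform import Rotation as R
def shot(n):
    o=ctrl.get_obs(); p=viewer.get_image(n)
    if 'T' in p: T=np.array(p['T'])
    else:
        W=np.eye(4); W[:3,:3]=R.from_rotvec(o['orientation']).as_matrix(); W[:3,3]=o['ee_pos']; T=W@np.array(p['hand_eye'])
    p['_T']=T; return p
def K(p): return np.array([[p['fx'],0,p['cx']],[0,p['fy'],p['cy']],[0,0,1.]])
def at_z(p,uv,z):
    "world point on the pixel's ray at height z"
    x,y=cv2.undistortPoints(np.array([[uv]],float),K(p),np.array(p['dist_coeffs'],float))[0,0]
    d=p['_T'][:3,:3]@np.array([x,-y,-1]); c=p['_T'][:3,3]
    return c+d*(z-c[2])/d[2]
def depth(p,uv):
    u,v=int(round(uv[0])),int(round(uv[1])); w=p['range_z'][v-2:v+3,u-2:u+3]; w=w[w>0]
    if not len(w): return None
    x,y=cv2.undistortPoints(np.array([[uv]],float),K(p),np.array(p['dist_coeffs'],float))[0,0]
    return (p['_T']@np.r_[np.array([x,-y,-1])*np.median(w),1])[:3]
def save(p,f,box=None,s=1):
    im=p['pixels'][:,:,::-1]
    if box: im=im[box[1]:box[3],box[0]:box[2]]
    cv2.imwrite('pics/'+f,cv2.resize(im,None,fx=s,fy=s,interpolation=cv2.INTER_CUBIC))
H={'punch_mid':40.5,'hub':91,'nest':12,'post':None,'fixture':0}
E
python3 - <<'E'
from h import *
np.set_printoptions(precision=1,suppress=True)
o=ctrl.get_obs(); print(o['t'],o['ft_force'],o['width'],ctrl.grasp_offset)
for c in ['top','scene']:
    p=shot(c); save(p,c+'1.png'); print(c,p['_T'][:3,3])
    for n in ['punch_mid','hub','nest','post','fixture']:
        for r in models.landmark_of(p,n)[:4]:
            uv=r['location']; print(n,round(r['conf'],2),np.array(uv),at_z(p,uv,H[n]) if H[n] is not None else '',depth(p,uv))
E
```

```text
0.0 [ 0.7  0.5 -0.7] 87.83099604001161 18.700000000000003
top [ 392.1   13.7 1011.3]
punch_mid 0.87 [458.8 298.2] [ 476.8 -288.3   40.5] [ 474.9 -281.5   62.3]
punch_mid 0.8 [454.8 258. ] [ 564.  -279.8   40.5] [ 560.2 -273.3   62. ]
punch_mid 0.74 [419.4 285.1] [ 501.1 -202.2   40.5] [ 497.3 -194.6   74.6]
hub 0.66 [316.  244.5] [568.7  23.9  91. ] [568.8  23.9  90.6]
nest 0.74 [315.5 235.1] [605.3  27.   12. ] [604.9  27.   13.7]
post 0.74 [362.5 275.8]  [506.  -72.  112.6]
fixture 0.73 [315.1 253.1] [566.3  25.9   0. ] [553.6  25.   73.9]
scene [1118.1 -258.8  710.9]
punch_mid 0.98 [184.9 261.2] [ 500.4 -197.7   40.5] [ 511.6 -198.8   52.6]
punch_mid 0.8 [124.1 267.2] [ 473.2 -289.    40.5] [ 479.7 -288.7   47.2]
punch_mid 0.74 [139.1 306.9] [ 559.6 -284.4   40.5] [ 568.  -284.    50.6]
hub 0.95 [329.4 222.3] [560.8  24.   91. ] [478.2  65.8  -0.8]
nest 0.73 [345.4 276.4] [611.1  30.4  12. ] [610.5  30.8  11.2]
post 0.62 [256.1 213.6]  [513.7 -78.1 108.6]
fixture 0.74 [334.5 267.5] [577.9  27.5   0. ] [587.5  22.5  12.7]
```

```bash
python3 - <<'E'
import cv2
a=cv2.imread('pics/top1.png')[190:350,260:500]; b=cv2.imread('pics/scene1.png')[180:360,80:420]
a=cv2.resize(a,(480,320),interpolation=2); b=cv2.resize(b,(800,424))
import numpy as np
cv2.imwrite('pics/a.png',cv2.resize(cv2.imread('pics/top1.png')[190:350,260:500],(800,533),interpolation=2)); cv2.imwrite('pics/b.png',b)
E
```

```text
(no output)
```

View pics/a.png

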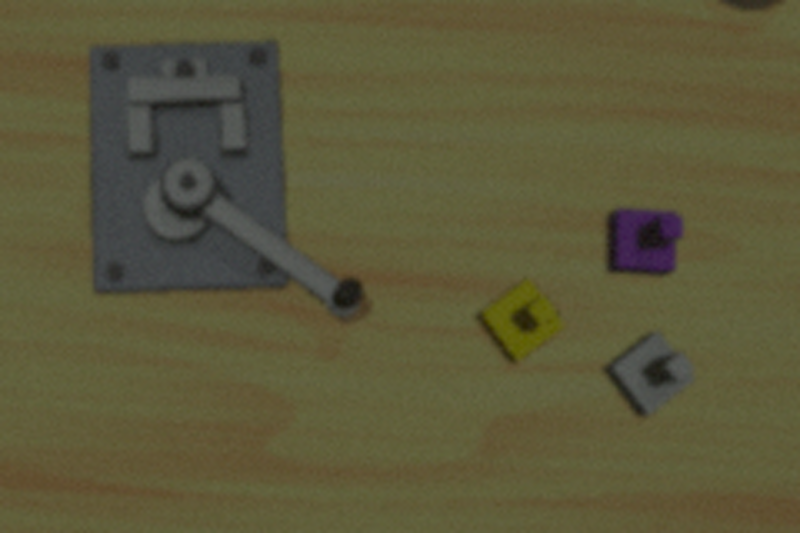

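View pics/b.png

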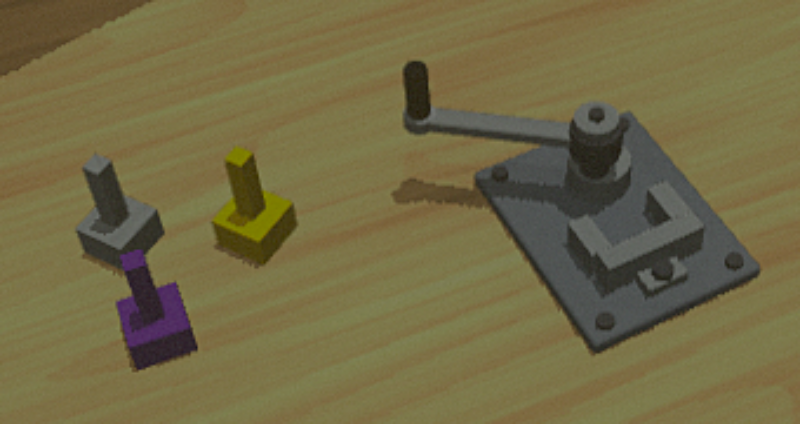

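Top view: three square-foot pieces: purple (crop 645,240 → px 454,262), yellow (520,320 → 416,286), grey (650,373 → 455,302). The grey steel one fits; it has a square foot and square shank in the scene crop. I'll go above it and confirm up close.

Request:
play_rows(dp=[[26,29,0],[26,29,0],[26,29,0],[26,29,0],[26,29,0],[26,29,0],[26,29,0],[26,29,0]], yaw=[0,0,0,0,0,0,0,0])

```text
t: 1.27
ee_pos: [416.8, -356.0, 222.9]
orientation: [3.096, 0.529, 0.001]
ft_force: [0.1, 0.0, 0.4]
width: 87.6
grasp_force: 0.0
```

Request:
play_rows(dp=[[26,29,0],[23,29,0],[0,10,0],[0,0,0]], yaw=[0,0,0,0])

```text
t: 1.6
ee_pos: [465.3, -287.1, 222.6]
orientation: [-3.095, -0.536, 0.001]
ft_force: [0.1, 0.7, -0.0]
width: 87.6
grasp_force: 0.0
```

```bash
cat > look.py <<'E'
from h import *
import sys
np.set_printoptions(precision=2,suppress=True)
def state():
    o=ctrl.get_obs(); M=R.from_rotvec(o['orientation']).as_matrix()
    print('t',round(o['t'],2),'p',np.array(o['ee_pos']),'toolx',M[:,0],'tooly',M[:,1],'f',np.array(o['ft_force']),'w',round(o['width'],1),'gf',o['grasp_force'],'q',np.array(o['qpos'])); return o
if __name__=='__main__':
    state(); p=shot('wrist'); save(p,sys.argv[1]); print('cam',p['_T'])
    for n in sys.argv[2:]:
        for r in models.landmark_of(p,n)[:3]:
            uv=r['location']; print(n,round(r['conf'],2),np.array(uv),at_z(p,uv,H[n]) if H[n] is not None else '',depth(p,uv))
E
python3 look.py w1.png punch_mid
```

```text
t 1.6 p [ 465.28 -287.14  222.59] toolx [ 0.94  0.34 -0.  ] tooly [ 0.34 -0.94 -0.  ] f [ 0.11  0.72 -0.05] w 87.6 gf 0.0 q [-0.57  0.31  1.8   0.    1.03  0.65]
cam [[   0.34    0.91    0.25  534.32]
 [  -0.94    0.32    0.09 -262.47]
 [  -0.     -0.27    0.96  383.86]
 [   0.      0.      0.      1.  ]]
punch_mid 0.87 [319.5 201.3] [ 473.84 -280.56   40.5 ] [ 476.15 -279.87   53.61]
punch_mid 0.86 [237.3 131.8] [ 505.67 -197.8    40.5 ] [ 507.99 -203.03   68.24]
punch_mid 0.73 [355.1 100.7] [ 560.72 -280.18   40.5 ] [ 557.67 -278.13   80.19]
```

View pics/w1.png

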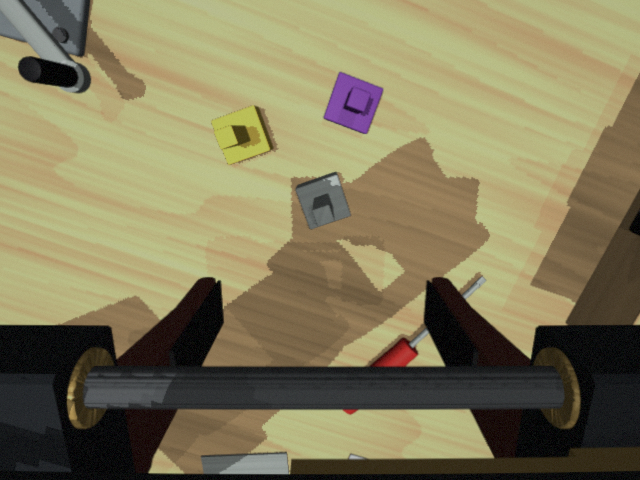

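The wrist view shows the grey square punch at (323,201), purple at (354,101), yellow at (242,135), and a red screwdriver at (400,360). The grey one is the target; it is clearly square-footed here. Next I measure its pose and the fixture's from depth.

```bash
cat > cloud.py <<'E'
from h import *
def cloud(p):
    v,u=np.mgrid[0:480,0:640]; uv=np.stack([u,v],-1).reshape(-1,1,2).astype(float)
    n=cv2.undistortPoints(uv,K(p),np.array(p['dist_coeffs'],float))[:,0]
    z=p['range_z'].reshape(-1,1)
    P=np.c_[n[:,:1],-n[:,1:],-np.ones((len(n),1))]*z
    W=P@p['_T'][:3,:3].T+p['_T'][:3,3]; W[z[:,0]<=0]=np.nan
    return W
def rect(W,lo,hi,c,r):
    m=(W[:,2]>lo)&(W[:,2]<hi)&(np.hypot(W[:,0]-c[0],W[:,1]-c[1])<r)
    q=W[m]; return len(q),np.median(q[:,2]),cv2.minAreaRect(q[:,:2].astype(np.float32)),q.mean(0)
E
python3 - <<'E'
from cloud import *
for c,ctr in [('wrist',(475,-284))]:
  p=shot(c); W=cloud(p)
  print(rect(W,20,31,ctr,32)); print(rect(W,76,90,ctr,32))
  near=np.hypot(W[:,0]-475,W[:,1]+284)<32; print(np.histogram(W[near,2],bins=range(-6,96,6)))
  # foot by 3D->image edges: colour mask
  hsv=cv2.cvtColor(p['pixels'],cv2.COLOR_RGB2HSV); print(hsv[190,312],hsv[201,340])
  save(p,'w1crop.png',(270,150,380,250),6)
p=shot('top'); W=cloud(p)
m=(np.abs(W[:,2]-12)<4)&(np.abs(W[:,0]-590)<130)&(np.abs(W[:,1]-25)<110); q=W[m]
print('plate',cv2.minAreaRect(q[:,:2].astype(np.float32)),q.mean(0))
E
```

```text
(1449, np.float64(25.21982526421698), ((471.4600830078125, -284.7793273925781), (40.30069351196289, 40.015586853027344), 39.06536102294922), array([ 474.89549146, -283.67858854,   25.17100562]))
(343, np.float64(80.14881192825436), ((471.5738220214844, -284.6832580566406), (14.022891998291016, 13.988237380981445), 38.6607780456543), array([ 471.93005636, -284.60160944,   80.07410132]))
(array([1207,  284,   33,   38,  116, 1339,   21,   23,   24,   24,   25,
         28,   26,   32,  332,    0]), array([-6,  0,  6, 12, 18, 24, 30, 36, 42, 48, 54, 60, 66, 72, 78, 84, 90]))
[ 72  12 104] [ 72  12 110]
plate ((597.7946166992188, 25.757553100585938), (170.40896606445312, 129.99806213378906), 4.948969841003418) [593.99568576  27.53583506  12.6043417 ]
```

View pics/w1crop.png

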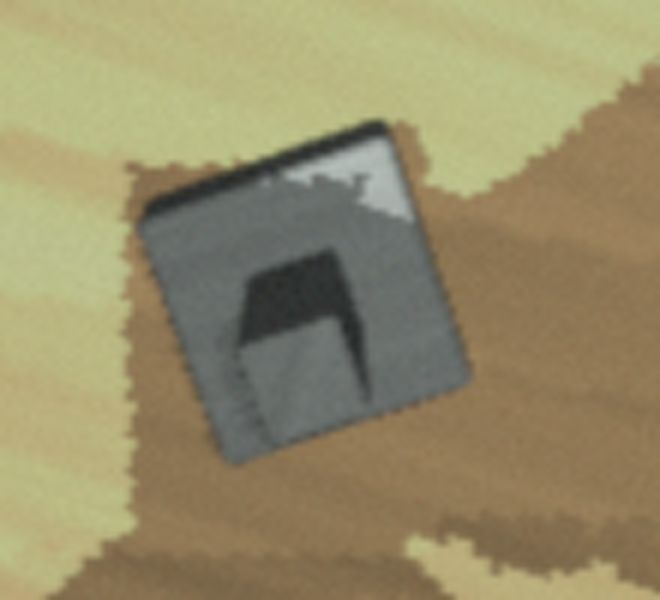

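Request:
play_rows(dp=[[3,1,-10],[3,1,-20],[0.2,0.4,-25],[0,0,-25],[0,0,-25],[0,0,-25],[0,0,-15],[0,0,-5]], yaw=[7,7,5,0,0,0,0,0], gripper=0.45)

```text
t: 2.47
ee_pos: [468.7, -287.6, 70.2]
orientation: [-2.965, -1.029, 0.004]
ft_force: [-0.8, -0.1, -0.2]
width: 48.4
grasp_force: 0.0
```

```bash
python3 -c "
from look import *
state()
from cloud import *
p=shot('wrist');W=cloud(p);save(p,'w2.png')
for a in [(20,31),(76,90)]:
  try: print(rect(W,*a,(471.5,-284.7),26))
  except Exception as e: print(e)
"
```

```text
t 2.47 p [ 468.66 -287.63   70.16] toolx [ 0.79  0.62 -0.  ] tooly [ 0.62 -0.79 -0.  ] f [-0.77 -0.11 -0.2 ] w 48.4 gf 0.0 q [-0.57  0.54  1.88 -0.    0.72  0.33]
(3930, np.float64(25.216515006363892), ((471.6783142089844, -284.4208984375), (40.41929244995117, 40.098751068115234), 38.78574752807617), array([ 474.85, -282.03,   25.19]))
(1690, np.float64(80.30333540810328), ((471.30877685546875, -285.3153991699219), (17.807981491088867, 50.73054885864258), 41.54201889038086), array([ 471.37, -283.5 ,   80.93]))
```

Request:
play_rows(dp=[[2.9,3.0,-8],[0,0,-12],[0,0,-10],[0,0,-2],[0,0,0]], yaw=[0.7,0,0,0,0])

```text
t: 2.93
ee_pos: [473.4, -283.8, 40.0]
orientation: [-2.959, -1.051, 0.001]
ft_force: [0.4, -0.7, -0.2]
width: 48.5
grasp_force: 0.0
```

Request:
play_rows(dp=[[-1.8,-0.8,-1],[0,0,0]], yaw=[0,0])

```text
t: 3.1
ee_pos: [472.0, -285.0, 39.9]
orientation: [2.96, 1.052, 0.0]
ft_force: [0.5, -0.6, -0.4]
width: 48.0
grasp_force: 0.0
```

Request:
play_rows(dp=[[0,0,0],[0,0,0],[0,0,0],[0,0,0],[0,0,0],[0,0,0]], yaw=[0,0,0,0,0,0], gripper=1)

```text
t: 3.6
ee_pos: [471.9, -284.7, 39.7]
orientation: [-2.96, -1.051, 0.0]
ft_force: [-0.5, 0.3, 3.5]
width: 13.9
grasp_force: 30.0
```

```bash
python3 -c "
from look import *
state();state()"
```

```text
t 3.6 p [ 471.93 -284.75   39.7 ] toolx [ 0.78  0.63 -0.  ] tooly [ 0.63 -0.78 -0.  ] f [-0.48  0.33  3.54] w 13.9 gf 29.999859631061554 q [-0.56  0.59  1.89  0.    0.66  0.32]
t 3.6 p [ 471.93 -284.75   39.7 ] toolx [ 0.78  0.63 -0.  ] tooly [ 0.63 -0.78 -0.  ] f [-0.48  0.33  3.54] w 13.9 gf 29.999859631061554 q [-0.56  0.59  1.89  0.    0.66  0.32]
```

Request:
play_rows(dp=[[0,0,10],[0,0,20],[0,0,32],[0,0,38],[0,0,38],[0,0,20],[0,0,0]], yaw=[0,0,0,0,0,0,0])

```text
t: 4.18
ee_pos: [474.3, -286.3, 202.8]
orientation: [2.954, 1.049, 0.008]
ft_force: [1.0, -0.5, -3.5]
width: 13.8
grasp_force: 30.0
```

Request:
play_rows(dp=[[8,18,0],[15,35,0],[15,35,0],[15,35,0],[15,35,0],[15,35,0],[15,35,0],[15,35,0]], yaw=[-4,-5,-5,-5,-5,-5,-5,0])

```text
t: 4.85
ee_pos: [583.9, -19.9, 195.5]
orientation: [-3.138, -0.133, 0.006]
ft_force: [0.1, -0.5, -4.3]
width: 13.6
grasp_force: 30.0
```

Request:
play_rows(dp=[[10,25,0],[5,10,0],[0,0,0],[0,0,0]], yaw=[0,0,0,0])

```text
t: 5.18
ee_pos: [598.8, 13.1, 196.0]
orientation: [3.138, 0.142, -0.005]
ft_force: [-0.3, -0.1, -4.5]
width: 14.0
grasp_force: 30.0
```

```bash
python3 look.py w3.png nest hub post fixture
```

```text
t 5.18 p [598.83  13.13 195.99] toolx [ 1.    0.09 -0.  ] tooly [ 0.09 -1.    0.  ] f [-0.28 -0.09 -4.48] w 14.0 gf 29.99915599822998 q [ 0.    0.42  1.71 -0.    1.02  1.48]
cam [[  0.09   0.96   0.27 672.26]
 [ -1.     0.09   0.03  19.91]
 [  0.    -0.27   0.96 357.05]
 [  0.     0.     0.     1.  ]]
nest 0.61 [307.  197.2] [610.51  28.06  12.  ] [610.45  28.07  11.65]
fixture 0.69 [309.9 243.7] [565.65  22.27  -0.  ] [617.66  21.12 174.18]
```

View pics/w3.png

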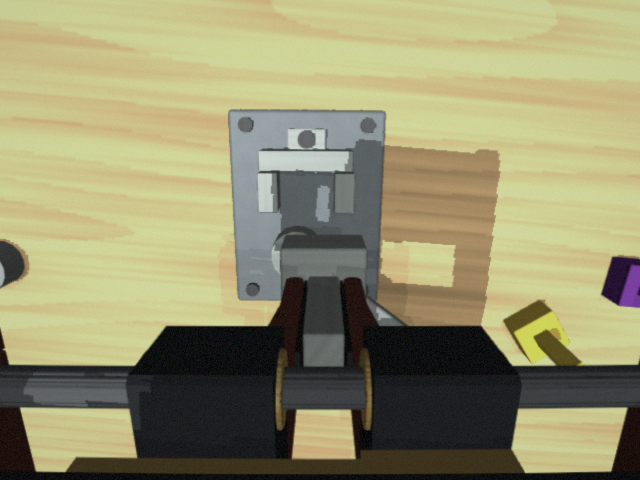

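The wrist view shows the plate (230–385, 110–300), side blocks at (268,192) and (344,192), the fence at (305,160), and the nest between them near (307,197). The held punch is upright in the fingers. Next I measure the block edges.

```bash
python3 - <<'E'
from cloud import *
np.set_printoptions(precision=1,suppress=True)
o=ctrl.get_obs(); tcp=np.array(o['ee_pos']); M=R.from_rotvec(o['orientation']).as_matrix(); print('tool yaw',np.degrees(np.arctan2(M[1,0],M[0,0])),tcp)
p=shot('wrist'); W=cloud(p)
m=(np.abs(W[:,2]-12)<4)&(np.abs(W[:,0]-600)<130)&(np.abs(W[:,1]-25)<110)
r=cv2.minAreaRect(W[m][:,:2].astype(np.float32)); print('plate',r)
hi=(np.abs(W[:,0]-630)<50)&(np.abs(W[:,1]-25)<45)
print(np.histogram(W[hi,2],bins=range(8,50,3)))
a=np.radians(4.95); ex=np.array([np.cos(a),np.sin(a)]); ey=np.array([-ex[1],ex[0]])
q=W[hi]; f=np.c_[(q[:,:2]-[565.5,23.5])@ex,(q[:,:2]-[565.5,23.5])@ey,q[:,2]]
for nm,s in [('left',(f[:,2]>31)&(f[:,2]<36)&(f[:,1]>0)&(f[:,0]<62)),('right',(f[:,2]>31)&(f[:,2]<36)&(f[:,1]<0)&(f[:,0]<62)),('fence',(f[:,2]>36)&(f[:,2]<41)&(f[:,0]>45))]:
    g=f[s]; print(nm,len(g)); 
    if len(g): print(np.percentile(g,[1,50,99],axis=0)); b=cv2.minAreaRect(g[:,:2].astype(np.float32)); print(b)
# held foot top
k=(np.abs(W[:,0]-tcp[0])<45)&(np.abs(W[:,1]-tcp[1])<35)&(np.abs(W[:,2]-(tcp[2]-39.7+26))<4)
print('foot',k.sum(), cv2.minAreaRect(W[k][:,:2].astype(np.float32)), np.median(W[k,2]))
E
```

```text
tool yaw 5.013572876180688 [599.5  11.8 197.5]
plate ((598.3069458007812, 27.11737823486328), (169.0145721435547, 130.33184814453125), 4.852679252624512)
(array([2795, 4862,  192,  516,  118,  260,  135,  181, 1516, 1721,  287,
          0,    0]), array([ 8, 11, 14, 17, 20, 23, 26, 29, 32, 35, 38, 41, 44, 47]))
left 666
[[17.6  3.  31.3]
 [48.2 30.6 33.2]
 [61.3 39.6 35.5]]
((37.32365798950195, 25.101713180541992), (55.61652755737305, 25.15797996520996), 29.6632022857666)
right 621
[[ 36.6 -38.   31.6]
 [ 49.2 -30.   33.2]
 [ 61.5 -22.5  35.1]]
((37.67317199707031, -23.929014205932617), (24.790380477905273, 54.92708206176758), 62.773040771484375)
fence 1879
[[ 70.4 -35.4  36.1]
 [ 78.3   0.5  37.3]
 [ 85.9  36.8  39. ]]
((78.17892456054688, 0.6732292175292969), (15.675561904907227, 73.9522476196289), 0.0219658724963665)
foot 2872 ((608.1311645507812, 12.485654830932617), (22.98016929626465, 40.25493621826172), 5.484947204589844) 182.9299390135492
```

Request:
play_rows(dp=[[6,8,0],[7,8.6,0],[0,0,-20],[0,0,-30],[0,0,-30],[0,0,-15],[0,0,0],[0,0,0]], yaw=[0,0,0,0,0,0,0,0])

```text
t: 6.15
ee_pos: [613.3, 30.4, 102.1]
orientation: [-3.138, -0.141, 0.002]
ft_force: [0.8, -1.2, -3.6]
width: 13.5
grasp_force: 30.0
```

```bash
cat > nest.py <<'E'
from cloud import *
np.set_printoptions(precision=1,suppress=True)
o=ctrl.get_obs(); tcp=np.array(o['ee_pos']); M=R.from_rotvec(o['orientation']).as_matrix(); print('tool yaw',np.degrees(np.arctan2(M[1,0],M[0,0])),tcp,o['ft_force'])
p=shot('wrist'); W=cloud(p); save(p,'w4.png')
a=np.radians(4.95); ex=np.array([np.cos(a),np.sin(a)]); ey=np.array([-ex[1],ex[0]])
f=np.c_[(W[:,:2]-[565.5,23.5])@ex,(W[:,:2]-[565.5,23.5])@ey,W[:,2]]
print('tcp in f',(tcp[:2]-[565.5,23.5])@ex,(tcp[:2]-[565.5,23.5])@ey)
for nm,s in [('left',(f[:,2]>32)&(f[:,2]<36)&(f[:,1]>15)&(f[:,1]<45)&(f[:,0]<66)&(f[:,0]>45)),('right',(f[:,2]>32)&(f[:,2]<36)&(f[:,1]<-15)&(f[:,1]>-45)&(f[:,0]<66)&(f[:,0]>45)),('fence',(f[:,2]>36)&(f[:,2]<41)&(f[:,0]>60)&(f[:,0]<95)&(abs(f[:,1])<36)),('foot',(abs(f[:,2]-(tcp[2]-13.7))<4)&(abs(f[:,0]-47)<30)&(abs(f[:,1])<30))]:
    g=f[s]; print(nm,len(g)); 
    if len(g): print(np.percentile(g,[2,50,98],axis=0))
E
python3 nest.py
```

```text
tool yaw 5.13298852577042 [613.3  30.4 102.1] [ 0.8 -1.2 -3.6]
tcp in f 48.18353622937922 2.708750334854111
left 750
[[45.6 24.5 32.2]
 [57.1 32.9 33.2]
 [65.7 39.5 34.5]]
right 873
[[ 45.4 -37.6  32.2]
 [ 56.1 -30.3  33.3]
 [ 65.7 -22.6  34.6]]
fence 3420
[[ 70.8 -34.5  36.1]
 [ 78.5  -0.4  37.2]
 [ 86.   34.6  38.6]]
foot 2871
[[ 50.4 -16.7  85.5]
 [ 60.7   2.9  87.5]
 [ 67.8  22.   89.9]]
```

Request:
play_rows(dp=[[-0.5,-1.8,0],[0,0,-8],[0,0,-10],[0,0,0],[0,0,0]], yaw=[0,0,0,0,0])

```text
t: 6.62
ee_pos: [611.9, 27.9, 84.0]
orientation: [-3.138, -0.14, 0.002]
ft_force: [-0.4, -0.3, -4.5]
width: 13.9
grasp_force: 30.0
```

```bash
python3 nest.py
```

```text
tool yaw 5.101965442829871 [611.9  27.9  84. ] [-0.4 -0.3 -4.5]
tcp in f 46.56703799553921 0.364049297402341
left 1025
[[45.4 24.3 32.1]
 [55.8 31.8 33.2]
 [65.6 39.4 34.5]]
right 983
[[ 45.6 -37.7  32.2]
 [ 56.2 -30.4  33.2]
 [ 65.7 -22.8  34.5]]
fence 4018
[[ 70.6 -34.5  36.1]
 [ 78.6   0.   37.2]
 [ 85.9  34.5  38.6]]
foot 2874
[[ 48.7 -19.   67.4]
 [ 59.1   0.5  69.4]
 [ 66.2  19.6  71.8]]
```

Request:
play_rows(dp=[[0.7,0.4,-6],[0,0,-8],[0,0,-8],[0,0,-5],[0,0,-2],[0,0,0]], yaw=[0,0,0,0,0,0])

```text
t: 7.17
ee_pos: [612.6, 28.3, 54.6]
orientation: [-3.138, -0.14, 0.003]
ft_force: [0.8, 0.8, -4.6]
width: 13.4
grasp_force: 30.0
```

Request:
play_rows(dp=[[0,0,-1.5],[0,0,-1],[0,0,-0.5],[0,0,0]], yaw=[0,0,0,0])

```text
t: 7.5
ee_pos: [613.3, 28.3, 52.8]
orientation: [-3.138, -0.14, -0.0]
ft_force: [-0.1, -0.6, -4.1]
width: 14.0
grasp_force: 30.0
```

Request:
play_rows(dp=[[0,0,-1],[0,0,-0.5],[0,0,0]], yaw=[0,0,0])

```text
t: 7.75
ee_pos: [613.5, 28.4, 51.7]
orientation: [-3.138, -0.14, -0.001]
ft_force: [-1.1, 0.0, 0.6]
width: 13.7
grasp_force: 30.0
```

Touching down: the weight has come off the tool. Release and retreat upward.

Request:
play_rows(dp=[[0,0,0],[0,0,0],[0,0,0],[0,0,0]], yaw=[0,0,0,0], gripper=0.5)

```text
t: 8.08
ee_pos: [613.5, 28.3, 51.4]
orientation: [-3.138, -0.14, -0.001]
ft_force: [-0.0, 0.1, 0.0]
width: 37.5
grasp_force: 0.0
```

Request:
play_rows(dp=[[0,0,10],[0,0,30],[0,0,38],[0,0,38],[0,0,38],[-30,0,0],[-30,0,0],[0,0,0]], yaw=[0,0,0,0,0,0,0,0])

```text
t: 8.75
ee_pos: [548.3, 28.3, 206.0]
orientation: [-3.138, -0.14, 0.005]
ft_force: [-0.8, 0.2, 0.0]
width: 43.9
grasp_force: 0.0
```

```bash
cat > post.py <<'E'
from cloud import *
import sys
np.set_printoptions(precision=1,suppress=True)
o=ctrl.get_obs(); print(o['t'],np.array(o['ee_pos']),np.array(o['ft_force']),o['width'])
p=shot('wrist'); W=cloud(p); save(p,sys.argv[1])
def c(nm,lo,hi,ctr,r):
    m=(W[:,2]>lo)&(W[:,2]<hi)&(np.hypot(W[:,0]-ctr[0],W[:,1]-ctr[1])<r); q=W[m]
    if len(q)>5: print(nm,len(q),cv2.minAreaRect(q[:,:2].astype(np.float32)),'z',np.median(q[:,2]))
    else: print(nm,len(q))
c('shank top',88,97,(612,28),25); c('foot top',34,41.5,(612,28),26); c('hub',85,94,(567,24),22)
for r in models.landmark_of(p,'post')[:2]+models.landmark_of(p,'hub')[:1]: print(r['conf'],r['location'],depth(p,r['location']),at_z(p,r['location'],112))
print('heights near post',np.histogram(W[np.hypot(W[:,0]-510,W[:,1]+75)<30,2],bins=range(60,150,5)))
c('post top',125,142,(510,-75),30)
E
python3 post.py w5.png
```

```text
8.75 [548.3  28.3 206. ] [-0.8  0.2  0. ] 43.913580359654574
shank top 440 ((613.1881713867188, 28.25712013244629), (12.921277046203613, 13.275376319885254), 5.075798988342285) z 92.16354777651387
foot top 2225 ((615.6442260742188, 28.441814422607422), (44.50181198120117, 50.25834655761719), 5.017627716064453) z 37.17826560475447
hub 969 ((571.01123046875, 24.860553741455078), (29.23756217956543, 29.52448272705078), 5.314164638519287) z 85.72587776403412
0.75 [456.3, 303.7] [509.2 -68.9 106.3] [511.7 -66.6 112. ]
heights near post (array([ 28, 307, 501,  66,  65,  70,  72,  85,  79,  87, 375,   0,   0,
         0,   0,   0,   0]), array([ 60,  65,  70,  75,  80,  85,  90,  95, 100, 105, 110, 115, 120,
       125, 130, 135, 140, 145]))
post top 0
```

View pics/w5.png

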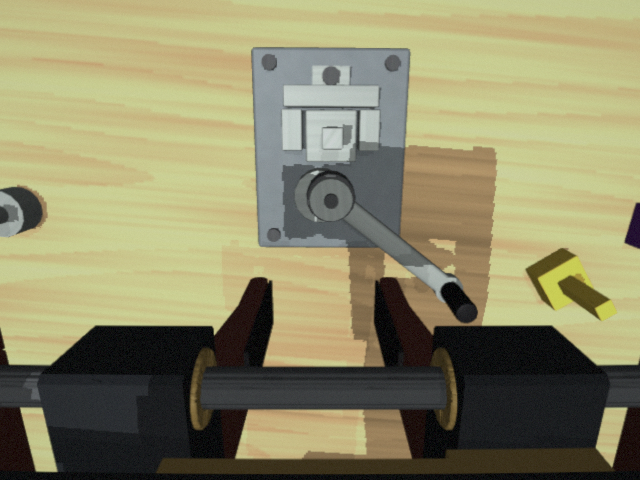

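Seated: the shank top is at z≈92 and square in the nest (wrist px 332,138). The post top is around (466,312), z≈114. Next I measure the post and hub centres.

```bash
python3 - <<'E'
from cloud import *
np.set_printoptions(precision=1,suppress=True)
for cam in ['wrist','top']:
    p=shot(cam); W=cloud(p)
    for nm,lo,hi,ctr,r in [('post',110.5,117,(507,-77),25),('hub',88,95,(568,24),25),('lever',68,75,(507,-77),25)]:
        m=(W[:,2]>lo)&(W[:,2]<hi)&(np.hypot(W[:,0]-ctr[0],W[:,1]-ctr[1])<r); q=W[m]
        print(cam,nm,len(q),cv2.minEnclosingCircle(q[:,:2].astype(np.float32)),cv2.minAreaRect(q[:,:2].astype(np.float32)),np.median(q[:,2])) if len(q)>3 else print(nm,len(q))
    i=np.hypot(W[:,0]-568,W[:,1]-24)<20; print(np.histogram(W[i,2],bins=range(70,100,3)))
E
```

```text
wrist post 276 ((505.6372985839844, -74.5859603881836), 7.727197647094727) ((507.64044189453125, -74.31971740722656), (10.80599308013916, 15.255722045898438), 7.451249599456787) 112.13064017097116
wrist hub 166 ((570.7774658203125, 24.96693992614746), 5.161410808563232) ((570.9745483398438, 24.876605987548828), (9.767988204956055, 9.439902305603027), 50.529781341552734) 90.31426189827303
wrist lever 581 ((510.70330810546875, -69.7333755493164), 16.90921974182129) ((510.74713134765625, -68.60006713867188), (32.007362365722656, 21.57210922241211), 47.19859313964844) 70.26439639157326
(array([ 61,  57, 309,  23, 418, 818, 143,  23,   0]), array([70, 73, 76, 79, 82, 85, 88, 91, 94, 97]))
post 0
hub 0
lever 0
(array([0, 0, 0, 0, 0, 0, 0, 0, 0]), array([70, 73, 76, 79, 82, 85, 88, 91, 94, 97]))
```

Request:
play_rows(dp=[[-5.4,-12.9,0],[-5.4,-12.9,0],[-5.4,-12.9,0],[-5.4,-12.9,0],[-5.3,-12.9,0],[-5.3,-12.8,0],[-5.3,-12.8,0],[-5.3,-12.8,0]], yaw=[6.5,6.5,6.5,6.5,6.5,6.5,6.5,6.5], gripper=0.64)

```text
t: 9.67
ee_pos: [511.1, -75.4, 205.0]
orientation: [2.755, 1.509, 0.0]
ft_force: [0.1, -0.5, 0.8]
width: 31.7
grasp_force: 0.0
```

Request:
play_rows(dp=[[0,0,-15],[0,0,-25],[0,0,-20],[0,0,0],[0,0,0]], yaw=[0,0,0,0,0])

```text
t: 10.08
ee_pos: [510.4, -74.6, 144.3]
orientation: [-2.758, -1.501, 0.003]
ft_force: [-0.0, -0.8, -0.0]
width: 31.5
grasp_force: 0.0
```

```bash
python3 - <<'E'
from cloud import *
from look import state
o=state(); p=shot('wrist'); W=cloud(p); save(p,'w6.png')
for nm,lo,hi,ctr,r in [('post',110.5,117,(506,-75),18),('hub',88,95,(570,25),25)]:
    m=(W[:,2]>lo)&(W[:,2]<hi)&(np.hypot(W[:,0]-ctr[0],W[:,1]-ctr[1])<r); q=W[m]
    print(nm,len(q),cv2.minEnclosingCircle(q[:,:2].astype(np.float32)) if len(q)>3 else '')
E
```

```text
t 10.08 p [510.45 -74.6  144.34] toolx [ 0.54  0.84 -0.  ] tooly [ 0.84 -0.54 -0.  ] f [-0.04 -0.77 -0.01] w 31.5 gf 0.0 q [-0.17  0.38  1.93 -0.    0.84  0.41]
post 656 ((505.4198913574219, -74.94673156738281), 7.810850143432617)
hub 390 ((570.8738403320312, 25.10973358154297), 5.198263168334961)
```

View pics/w6.png

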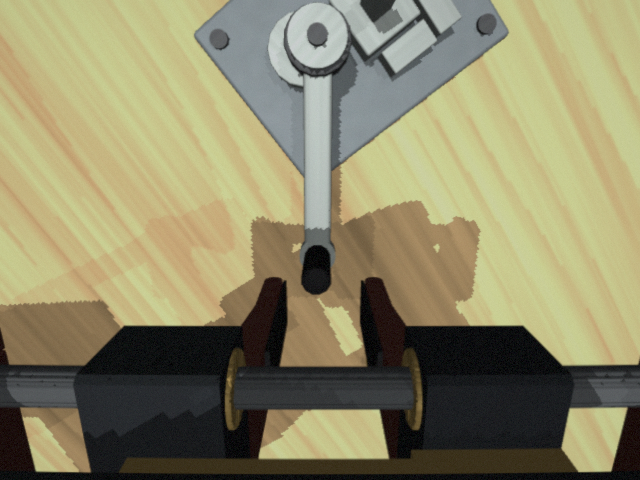

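The wrist view shows the post top at (316,270) between the fingers (272 and 372), the lever running up to the hub (316,35), and the punch in the nest. I'll centre on the post and descend.

Request:
play_rows(dp=[[-5,-0.3,-10],[0,0,-14],[0,0,-16],[0,0,-14],[0,0,-8],[0,0,0],[0,0,0]], yaw=[0,0,0,0,0,0,0])

```text
t: 10.72
ee_pos: [506.2, -74.9, 83.8]
orientation: [2.759, 1.502, 0.001]
ft_force: [0.4, -0.0, 0.2]
width: 31.9
grasp_force: 0.0
```

```bash
cat > arc.py <<'E'
import numpy as np,sys
from workcell import ctrl
o=ctrl.get_obs(); p=np.array(o['ee_pos'])[:2]; H=np.array([570.9,25.0]); R0=119.3
a=np.arctan2(*(p-H)[::-1]); step=float(sys.argv[1]); n=int(sys.argv[2])
print('t',o['t'],'ang',np.degrees(a),'r',np.hypot(*(p-H)),'z',o['ee_pos'][2],'f',np.round(o['ft_force'],1))
prev=p
out=[]
for i in range(1,n+1):
    b=a-i*step/R0; q=H+R0*np.array([np.cos(b),np.sin(b)]); out.append([round(float(x),1) for x in q-prev]); prev=q
print(out,'yaw/row',np.degrees(step/R0))
E
python3 arc.py 6 32
```

```text
t 10.7167 ang -122.94499215935467 r 119.05822010593262 z 83.8437307746938 f [ 0.4 -0.   0.2]
[[-5.1, 3.2], [-4.8, 3.6], [-4.6, 3.9], [-4.4, 4.1], [-4.2, 4.3], [-4.0, 4.5], [-3.7, 4.7], [-3.5, 4.9], [-3.2, 5.1], [-3.0, 5.2], [-2.7, 5.4], [-2.4, 5.5], [-2.2, 5.6], [-1.9, 5.7], [-1.6, 5.8], [-1.3, 5.9], [-1.0, 5.9], [-0.7, 6.0], [-0.4, 6.0], [-0.1, 6.0], [0.2, 6.0], [0.5, 6.0], [0.8, 5.9], [1.1, 5.9], [1.4, 5.8], [1.7, 5.8], [2.0, 5.7], [2.3, 5.6], [2.5, 5.4], [2.8, 5.3], [3.1, 5.2], [3.3, 5.0]] yaw/row 2.8815982990653306
```

Request:
play_rows(dp=[[-2.5,1.6,0],[-2.6,1.6,0],[-2.4,1.8,0],[-2.4,1.8,0],[-2.3,1.9,0],[-2.3,2,0]], yaw=[-1,-1,-1,-1,-1,-1])

```text
t: 11.22
ee_pos: [491.3, -64.2, 83.7]
orientation: [2.835, 1.352, 0.002]
ft_force: [1.4, -2.4, 2.0]
width: 31.9
grasp_force: 1.3
```

```bash
python3 arc.py 5 8
```

```text
t 11.2167 ang -131.73373384832286 r 119.50747966238872 z 83.68475387722732 f [ 1.4 -2.4  2. ]
[[-3.5, 3.6], [-3.5, 3.6], [-3.4, 3.7], [-3.2, 3.8], [-3.0, 4.0], [-2.9, 4.1], [-2.7, 4.2], [-2.5, 4.3]] yaw/row 2.4013319158877757
```

Request:
play_rows(dp=[[-3.5,3.6,0],[-3.5,3.6,0],[-3.4,3.7,0],[-3.2,3.8,0],[-3.0,4.0,0],[-2.9,4.1,0]], yaw=[-2.2,-2.2,-2.2,-2.2,-2.2,-2.2])

```text
t: 11.72
ee_pos: [471.4, -41.2, 83.4]
orientation: [2.972, 1.016, 0.001]
ft_force: [1.5, -2.0, 1.9]
width: 31.8
grasp_force: 1.3
```

```bash
python3 arc.py 5 8
```

```text
t 11.7167 ang -146.37932549708427 r 119.54413649512891 z 83.39508580465538 f [ 1.5 -2.   1.9]
[[-2.5, 4.4], [-2.5, 4.3], [-2.3, 4.4], [-2.1, 4.5], [-1.9, 4.6], [-1.7, 4.7], [-1.5, 4.8], [-1.3, 4.8]] yaw/row 2.4013319158877757
```

Request:
play_rows(dp=[[-2.5,4.4,0],[-2.5,4.3,0],[-2.3,4.4,0],[-2.1,4.5,0],[-1.9,4.6,0]], yaw=[-2.2,-2.2,-2.2,-2.2,-2.2])

```text
t: 12.13
ee_pos: [459.6, -19.0, 83.2]
orientation: [3.056, 0.727, -0.001]
ft_force: [-0.5, -3.0, 1.3]
width: 31.7
grasp_force: 1.3
```

```bash
python3 arc.py 4 12
```

```text
t 12.1333 ang -158.44610275215874 r 119.65955203195473 z 83.23381893175751 f [-0.5 -3.   1.3]
[[-1.1, 3.9], [-1.3, 3.8], [-1.2, 3.8], [-1.0, 3.9], [-0.9, 3.9], [-0.8, 3.9], [-0.6, 3.9], [-0.5, 4.0], [-0.4, 4.0], [-0.2, 4.0], [-0.1, 4.0], [0.0, 4.0]] yaw/row 1.9210655327102204
```

Request:
play_rows(dp=[[-1.3,3.8,0],[-1.3,3.8,0],[-1.2,3.8,0]], yaw=[-1.8,-1.8,-1.8])

```text
t: 12.38
ee_pos: [455.7, -7.6, 83.2]
orientation: [3.087, 0.583, -0.001]
ft_force: [-0.0, -2.0, 1.3]
width: 31.5
grasp_force: 1.3
```

Request:
play_rows(dp=[[-1.0,3.9,0],[-0.9,3.9,0],[-0.8,3.9,0]], yaw=[-1.8,-1.8,-1.8])

```text
t: 12.63
ee_pos: [452.9, 4.1, 83.2]
orientation: [3.111, 0.437, -0.002]
ft_force: [0.5, -2.6, 1.6]
width: 31.3
grasp_force: 1.4
```

Request:
play_rows(dp=[[-0.5,4.0,0],[-0.4,4.0,0],[-0.2,4.0,0]], yaw=[-1.8,-1.8,-1.8])

```text
t: 12.88
ee_pos: [451.4, 16.1, 83.1]
orientation: [3.128, 0.29, -0.003]
ft_force: [-0.8, -3.2, 1.1]
width: 31.9
grasp_force: 1.5
```

Request:
play_rows(dp=[[-0.1,4.0,0],[0.1,4.0,0],[0.2,4.0,0]], yaw=[-1.8,-1.8,-1.8])

```text
t: 13.13
ee_pos: [451.3, 28.0, 83.0]
orientation: [3.138, 0.142, -0.004]
ft_force: [-1.7, -3.1, 1.1]
width: 31.3
grasp_force: 1.6
```

Request:
play_rows(dp=[[0.3,4.0,0],[0.4,4.0,0],[0.6,4.0,0]], yaw=[-1.8,-1.8,-1.8])

```text
t: 13.38
ee_pos: [451.8, 39.5, 82.7]
orientation: [3.14, -0.005, -0.006]
ft_force: [-2.5, -7.4, 3.4]
width: 31.7
grasp_force: 3.6
```

Request:
play_rows(dp=[[0.8,3.9,0],[0.9,3.9,0]], yaw=[-1.8,-1.8])

```text
t: 13.55
ee_pos: [453.1, 47.2, 82.7]
orientation: [3.138, -0.104, -0.008]
ft_force: [-3.9, -7.6, 3.4]
width: 31.7
grasp_force: 3.6
```

Force is steady at about 8 N and pad force unchanged at 3.6 N, so the handle is slipping. One more short step to be well inside the window, then back off.

Request:
play_rows(dp=[[1.0,3.8,0],[1.2,3.8,0]], yaw=[-1.8,-1.8])

```text
t: 13.72
ee_pos: [454.9, 54.8, 82.6]
orientation: [3.133, -0.203, -0.009]
ft_force: [-4.8, -6.8, 2.6]
width: 32.0
grasp_force: 3.6
```

Request:
play_rows(dp=[[-0.7,-2.5,0],[-0.7,-2.5,0],[-0.5,-2,0],[0,0,0]], yaw=[0,0,0,0])

```text
t: 14.05
ee_pos: [455.8, 48.1, 83.1]
orientation: [-3.135, 0.2, 0.0]
ft_force: [-0.4, 0.2, 0.8]
width: 31.5
grasp_force: 0.0
```

```bash
python3 - <<'E'
from cloud import *
from look import state
o=state(); p=shot('wrist'); W=cloud(p); save(p,'w7.png')
for nm,lo,hi,ctr,r in [('post',110.5,117,(455,52),25),('hub',88,95,(571,25),25),('shank',89,97,(615,28),25)]:
    m=(W[:,2]>lo)&(W[:,2]<hi)&(np.hypot(W[:,0]-ctr[0],W[:,1]-ctr[1])<r); q=W[m]
    print(nm,len(q),(cv2.minEnclosingCircle(q[:,:2].astype(np.float32)),cv2.minAreaRect(q[:,:2].astype(np.float32)),np.median(q[:,2])) if len(q)>3 else '')
i=np.hypot(W[:,0]-571,W[:,1]-25)<17; print(np.histogram(W[i,2],bins=range(80,96,1)))
E
```

```text
t 14.05 p [455.79  48.09  83.15] toolx [ 0.99 -0.13 -0.  ] tooly [-0.13 -0.99 -0.  ] f [-0.44  0.18  0.8 ] w 31.5 gf 0.0 q [0.08 0.42 2.08 0.   0.64 1.78]
post 1718 (((458.5933532714844, 51.45014190673828), 23.336685180664062), ((456.75970458984375, 51.76927947998047), (43.500938415527344, 22.265626907348633), 82.58161163330078), np.float64(112.29759059140697))
hub 212 (((568.6355590820312, 25.472015380859375), 4.296396732330322), ((567.0435791015625, 25.72608184814453), (8.586870193481445, 3.6421899795532227), 80.85330200195312), np.float64(90.39221172409776))
shank 0 
(array([  32,   38,   38,   51,  503, 1349,  666,   75,   22,   44,   95,
         48,    3,    0,    0]), array([80, 81, 82, 83, 84, 85, 86, 87, 88, 89, 90, 91, 92, 93, 94, 95]))
```

View pics/w7.png

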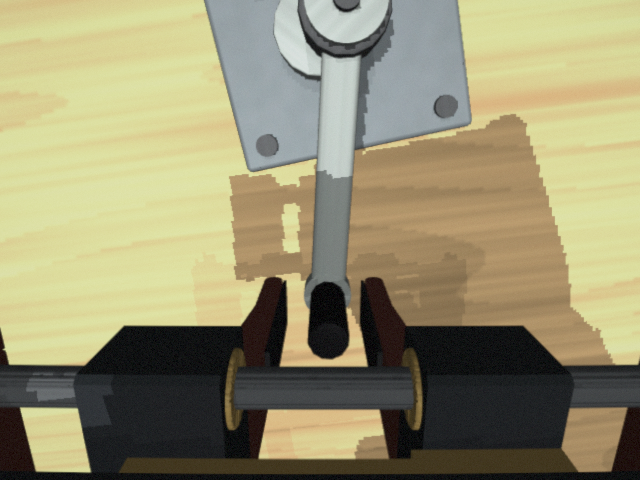

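The post (328,320) stands free between the fingers. I'll lift straight up and check the clamped punch.

Request:
play_rows(dp=[[0,0,10],[0,0,25],[0,0,35],[0,0,35],[0,0,35],[0,0,10],[0,0,0],[0,0,0]], yaw=[0,0,0,0,0,0,0,0])

```text
t: 14.77
ee_pos: [456.0, 48.4, 233.5]
orientation: [-3.135, 0.2, -0.002]
ft_force: [0.6, -0.3, -0.1]
width: 31.6
grasp_force: 0.0
```

```bash
python3 - <<'E'
from cloud import *
from look import state
o=state(); p=shot('wrist'); W=cloud(p); save(p,'w8.png',(180,0,500,240),2.5)
a=np.radians(4.95); ex=np.array([np.cos(a),np.sin(a)]); ey=np.array([-ex[1],ex[0]])
f=np.c_[(W[:,:2]-[570.9,25])@ex,(W[:,:2]-[570.9,25])@ey,W[:,2]]
for nm,s in [('shank',(f[:,2]>89)&(f[:,2]<97)&(abs(f[:,0]-44)<18)&(abs(f[:,1])<20)),('foot',(f[:,2]>34)&(f[:,2]<40)&(f[:,0]<62)&(f[:,0]>15)&(abs(f[:,1])<21.5)),('fence',(f[:,2]>36)&(f[:,2]<41)&(f[:,0]>55)&(f[:,0]<95)&(f[:,1]>24)&(f[:,1]<36)),
 ('post',(f[:,2]>110.5)&(f[:,2]<116)&(f[:,0]<-90)&(f[:,0]>-140)&(abs(f[:,1]-25)<40))]:
    g=f[s]; print(nm,len(g)); 
    if len(g)>4: print(np.percentile(g,[2,50,98],axis=0),cv2.minAreaRect(g[:,:2].astype(np.float32)))
i=np.hypot(f[:,0],f[:,1])<17; print(np.histogram(W[i,2],bins=range(80,96,1)))
for cam in ['wrist','top','scene']:
    q=p if cam=='wrist' else shot(cam)
    for r in models.landmark_of(q,'punch_mid')[:5]: print(cam,r['conf'],at_z(q,r['location'],52.5))
E
```

```text
t 14.77 p [455.96  48.36 233.46] toolx [ 0.99 -0.13  0.  ] tooly [-0.13 -0.99 -0.  ] f [ 0.58 -0.26 -0.07] w 31.6 gf 0.0 q [0.08 0.16 1.98 0.   1.   1.78]
shank 58
[[37.43 -6.79 89.43]
 [38.03  1.2  91.45]
 [39.42  5.24 93.38]] ((37.960693359375, -1.1469216346740723), (13.022513389587402, 1.8979485034942627), 84.34818267822266)
foot 1729
[[ 17.98 -20.49  34.84]
 [ 35.12   5.25  37.08]
 [ 55.04  18.48  38.91]] ((34.826255798339844, -0.8232440948486328), (41.8316764831543, 42.4091911315918), 85.3855972290039)
fence 0
post 340
[[-122.34   24.54  110.8 ]
 [-115.53   31.44  112.06]
 [-108.82   38.24  113.62]] ((-115.54735565185547, 31.453706741333008), (14.912991523742676, 15.027141571044922), 52.10676956176758)
(array([  1,   6,   8,  23, 218, 641, 386,  58,   4,  24,  88,  62,   1,
         0,   0]), array([80, 81, 82, 83, 84, 85, 86, 87, 88, 89, 90, 91, 92, 93, 94, 95]))
wrist 0.92 [616.6   29.39  52.5 ]
wrist 0.88 [ 506.28 -188.9    52.5 ]
top 0.9 [ 498.16 -201.24   52.5 ]
top 0.57 [616.55  27.72  52.5 ]
scene 0.95 [ 572.12 -285.39   52.5 ]
scene 0.71 [612.32  30.39  52.5 ]
scene 0.63 [ 511.   -203.79   52.5 ]
```

View pics/w8.png

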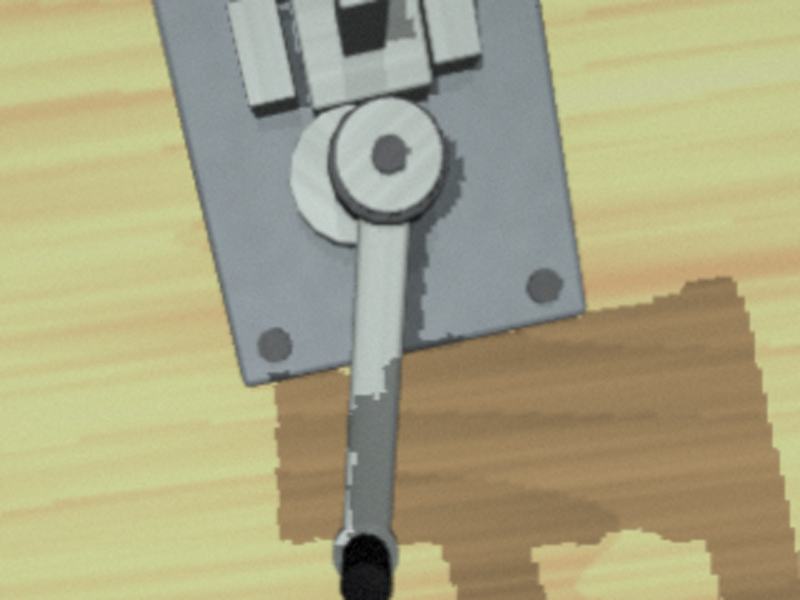

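The punch is against the fence: it moved +2 mm, so the far edge of the foot sits at about the fence face. The cam touches the foot in the crop at (350,105). The handle slipped about 0.13–0.2 rad. Handing in.

```bash
python3 -c "
from workcell import ticket
print(ticket.close_job())"
```

```text
the job is handed in; nothing more can be done
None
```

The punch is standing upright and clamped in the nest; I turned the handle clockwise to about 0.13–0.2 rad of slip (about 8 N at the post), moved the arm clear, and handed the job in at about 15 s on the robot's clock.

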